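Clip the lid of the screw box shut all round

TASK

The lid sits on the clear box of screws, but its four blue clips, one along each side, still stand open. Go round the box and press each clip down and in against the side with the fingertips until it snaps shut, so that all four are shut. Only press: do not lift, tip or shove the box, and leave the things lying round it where they are.

Things in the scene. Friction and masses are not known exactly. Their poses are not given: they have to be found in the camera images.
- parts_box: clear plastic clip-lock box holding screws, about 2.6 kg, loose on the bench, with a white lid. Origin at the centre of its underside; z up; the rim and lid measure 132 mm along its x and 182 mm along its y; lid top (a low ridge) at 80 mm. The tub walls stand 6 mm inside the rim.
- hinge_front (a point): middle of the hinge line of the front clip, on the lid edge in the box's -x side (66.5 mm from the centre), 75 mm above the underside; its axes are the box's. The clip is a blue plastic wing 104 mm wide, 31 mm from hinge to free edge, 3 mm thick, with a finger lip; shut, it reaches 31 mm below and 10 mm outside this line
- hinge_back (a point): the same for the back clip, on the box's +x side (104 mm wide)
- hinge_left (a point): the same for the left clip, on the box's +y side, 91.5 mm from the centre; this clip is 74 mm wide, else like the others
- hinge_right (a point): the same for the right clip, on the box's -y side (74 mm wide)
- clip_front (a joint): angle of the front clip, rad: 0 = snapped shut, flat along the box side, free edge down; 1.57 = straight out, level; more = free edge above level (stop 2.0). Starts at 1.05 to 1.9. A weak spring pushes it open; from 0.5 down it meets the catch, at most 0.13 N m (about 5 N at the finger). Let go above 0.25 it springs out again; below 0.2 it snaps to under 0.04 and stays
- clip_back (a joint): the same for the back clip
- clip_left (a joint): the same for the left clip
- clip_right (a joint): the same for the right clip
- driver_red: screwdriver with red handle, 203x27x28 mm, lying along its x near the box's front side; origin at the centre of its underside; leave it
- tape_measure: yellow and black pocket tape measure, 67x74x35 mm, beside the box's left side; origin at the centre of its underside; leave it
- wood_block: pine offcut, 69x146x36 mm, long along its y, beside the box's right side; origin at the centre of its underside; leave it
- can_blue: small blue can with grey lid, 68 mm across, 62 mm high, standing off the right front corner of the box (another like it stands farther off); origin at the centre of its underside; leave it

How it is judged (in metres and radians):
At the end, for the whole second after the job is handed in: All four clips are snapped shut (each within 0.1 rad of 0); the box stands flat and still on the bench within 40 mm of where it was; screwdriver, tape measure, wood block and can lie within 20 mm of where they were (value of joint each of clip_front, clip_back, clip_left, clip_right below 0.1 rad and distance of parts_box from where it was at the start of the episode below 0.04 m and angle between parts_box's own z axis and vertical below 0.05 rad and height (world z) of parts_box below 0.006 m and linear speed of parts_box below 0.01 m/s and distance of each of driver_red, tape_measure, wood_block, can_blue from where it was at the start of the episode below 0.02 m); the robot touches nothing.
It fails at once if the box is lifted off the bench (more than 12 mm) (height (world z) of parts_box above 0.012 m).
It fails at once if the box is tipped (more than 0.15 rad) (angle between parts_box's own z axis and vertical above 0.15 rad).
It fails at once if the box is shoved away (more than 60 mm) (distance of parts_box from where it was at the start of the episode above 0.06 m).
It fails at once if the screwdriver, tape measure, wood block or can is picked up or knocked away (moved more than 40 mm) (distance of any of driver_red, tape_measure, wood_block, can_blue from where it was at the start of the episode above 0.04 m).
It also fails if it takes over 58 s, if anything falls off the work surface, if the arm or the gripper's body presses on something with over 40 N, if the wrist force passes 120 N, or if a joint passes its speed limit or range.

ROBOT

A 7-joint arm with a two-finger parallel gripper is mounted at the origin on the work surface; the furniture and walls round the work are solid. World frame = base frame: x ahead of the robot, y to its left, z up, the work surface at z = 0. Lengths are in m, angles in degrees, forces in N, time in s.
With the tool pointing down it reaches from about 0.35 to 0.775 m from the base axis. Payload 3.1 kg.
Tool frame: the origin (TCP) lies at the very end of the fingers, on their centre line; the grasp point (between the pads) lies 19 mm behind it; z points along the fingers, y is the line along which they close (so a half turn about z gives the same grasp; the last joint's range is limited). The gripper opens to 85 mm and grips with 20 to 120 N. Pads are 22 mm wide; open, the fingers measure 114 mm over their backs; the gripper's body (76 mm by 85 mm) begins 54 mm behind the grasp point. The pads swing forward as they close: fully open they stand 13 mm farther back than shut.
Start: joints at [67.225, 17.813, 0.802, 86.603, -0.252, 75.585, -1.558], TCP at [0.192, -0.516, 0.231] pointing down, gripper open.
Joint ranges: [-154.91, 154.91], [-16.99, 109.72], [-72.82, 74.43], [7.12, 147.25], [-82.49, 262.49], [11.32, 116.49], [-174.64, 174.64]. Speed limits (degrees/s): [159.86, 159.86, 180, 180, 180, 180, 180].

INTERFACE

Orientations are given as [roll, pitch, yaw] about the fixed x, y, z axes, in that order (R = Rz(yaw) Ry(pitch) Rx(roll)).
In Python, from bench import ctrl, read_camera, read_state gives the robot as it stands (ctrl), with the cameras as plain functions and the readings as plain functions.
- The arm moves only by the tool send_path, called as name(argument=value, ...), one argument or row to a line, values as JSON. Schema: {"type":"object","properties":{"increments":{"type":"array","items":{"type":"object","properties":{"finger_gap":{"type":"number"},"x":{"type":"number"},"y":{"type":"number"},"z":{"type":"number"},"yaw":{"type":"number"}},"additionalProperties":false,"required":["finger_gap"]},"minItems":1,"maxItems":10},"only":{"type":"string"},"quiet":{"type":"boolean"},"lines":{"type":"string"}},"required":["increments"],"additionalProperties":false}. increments is a list of rows, 1 to 10 of them, each an object with the fields finger_gap (the finger opening in m), x, y, z (the shift in m), yaw (a turn about the tool's z in degrees); a field left out counts as zero (the opening has to be given); each row is the pose to reach, as a shift and turn from the pose commanded when the call began, along the tool's axes at that moment; what a row does not reach only later rows make up. A row lasts 1/10 s, in which the tool goes at most 0.05 m and 8.59 degrees, less where a joint would pass 70% of its speed; a pose out of reach is approached as far as the arm can. The fingers move at their own pace and stop on an object; the grip force is fixed at half the most. Time passes only in rows, so rows that do not move let the fingers close. The tool returns the time, the measured TCP pose, the force, the opening and the grip force at its end. only (a regular expression) keeps the lines of the reply that match it, lines (a string "A,B") keeps lines A to B, and quiet returns only ok. Input that does not fit is refused with a message, and nothing moves.
- read_state(): the state, without advancing time (a new reading comes with each control period).
- read_camera(name): name is "side" or "top" or "wrist"; returns a dict with "color" (384x512x3 uint8, blue, green, red), "fx", "fy", "cx", "cy" (pixels), "R" (3x3) and "t" (3): a world point X has camera coordinates R X + t; the wrist camera has in their place "tool_from_camera" (4x4, takes a point from camera to tool coordinates, whose origin is the TCP and whose axes are the flange's). Camera axes: x right, y down, z forward; pixel columns grow to the right and rows downward; lengths in m; the calibration is good to about 2 mm. A picture is of the moment at which its call begins: read the wrist's pose just before it. There is no depth.
- ctrl.finish_job(): hands the job in; it is judged then, once.
The state is a dict: "time_s": time; "joint_pos": joint angles; "joint_velocities": joint speeds; "effort": joint torques, N m; "eef_pos": TCP position; "ee_rot": TCP orientation; "contact_force": force on the tool from outside, world axes, zero at the start; "moment": the same for the moment, N m; "finger_gap": finger opening in m; "grasp_force": force on a finger pad.
Only numpy, scipy, OpenCV 4.12 (cv2) and the standard library are available. Lean on these libraries where they do the work, as an engineer would, in place of code of your own. Each camera call takes 0.05 s, during which the arm holds its last target. There are 200 camera calls.

## Working session

There is one attempt and no reset: what is moved stays moved. The work goes in short steps, Python scripts to look and compute and a tool call to move; the robot and the scene stay as the last step left them, time stands still between calls to the robot, and variables do not carry over. Pictures are saved under pics/ and viewed, at most 10 in all, crops included, and the job is handed in when it is done.

```bash
ls; mkdir -p pics; python3 - <<'E'
from bench import ctrl, read_camera, read_state
import cv2,numpy as np
s=read_state();print(s)
a=[]
for n in("top","side"):
    c=read_camera(n);cv2.imwrite(f"pics/{n}0.png",c["color"]);np.savez(f"{n}0.npz",**c)
    print(n,c["fx"],c["cx"],c["cy"],np.array(c["R"]).round(3).tolist(),c["t"])
E
```

```text
bench.py
pics
{'time_s': 0.0, 'joint_pos': array([67.22638212, 17.86083946,  0.80397716, 86.69304252, -0.25086618,
       75.58237032, -1.55892979]), 'joint_velocities': array([ 0.03082758,  0.08168352,  0.01935322,  0.0149791 ,  0.07224294,
       -0.02965173,  0.06444064]), 'effort': array([-1.78792243e-05, -3.79911983e+01,  1.46055180e-01, -2.30590707e+01,
        1.23583156e-02,  1.37049914e-02, -2.84793902e-05]), 'eef_pos': array([ 0.19130548, -0.51488308,  0.23020965]), 'ee_rot': array([-1.79865684e+02,  7.41599274e-03,  2.03864257e+01]), 'contact_force': array([-0.17717546,  0.18582077,  0.3549936 ]), 'moment': array([ 0.00220722,  0.0470286 , -0.0515045 ]), 'grasp_force': 0.0, 'finger_gap': 0.08560920262475415}
top 444.8574095986532 258.91411220943024 184.70494848431946 [[-0.004, -1.0, -0.017], [-0.983, 0.007, -0.186], [0.186, 0.016, -0.982]] [0.03694719 0.55947535 1.02708278]
side 437.6419271225252 246.0463413291729 198.9115737227981 [[0.999, -0.05, 0.01], [-0.015, -0.464, -0.886], [0.049, 0.885, -0.464]] [-0.57907139  0.11353712  1.15399421]
```

View pics/top0.png

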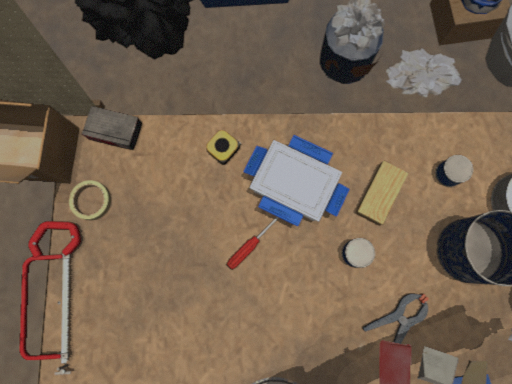

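View pics/side0.png

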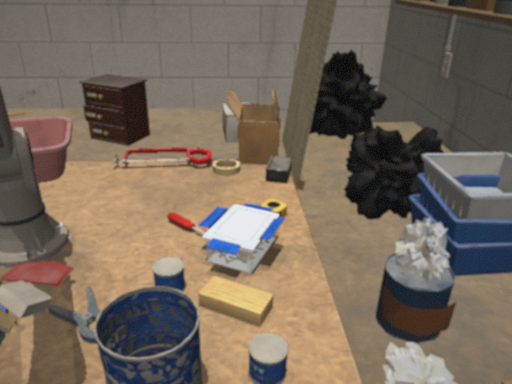

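```bash
cat > h.py <<'E'
import numpy as np,cv2
def ray(c,p,z):
    p=np.atleast_2d(np.asarray(p,float));R=np.array(c["R"]);t=np.array(c["t"])
    d=np.c_[(p[:,0]-c["cx"])/c["fx"],(p[:,1]-c["cy"])/c["fy"],np.ones(len(p))]@R
    o=-R.T@t
    return o+d*((z-o[2])/d[:,2])[:,None]
def blobs(m,amin=60):
    n,l,s,_=cv2.connectedComponentsWithStats(m.astype(np.uint8))
    return [np.argwhere(l==i)[:,::-1] for i in range(1,n) if s[i,4]>=amin]
E
cat > meas.py <<'E'
import sys
from h import *
c=dict(np.load(sys.argv[1]));im=c["color"];hsv=cv2.cvtColor(im,cv2.COLOR_BGR2HSV)
H,S,V=[hsv[...,i].astype(int) for i in range(3)]
roi=np.zeros(H.shape,bool);roi[125:275,200:412]=1
near=lambda u,v:roi
w=max(blobs(roi&(S<60)&(V>120)),key=len)
P=ray(c,w,.077)[:,:2]*1000
(cx,cy),(a,b),an=cv2.minAreaRect(P.astype(np.float32));print("lid white",cx,cy,a,b,an,P.mean(0))
# whole lid yaw: long axis
bp=cv2.boxPoints(((cx,cy),(a,b),an));e=max([bp[1]-bp[0],bp[2]-bp[1]],key=np.linalg.norm)
if e[1]<0:e=-e
yaw=np.arctan2(-e[0],e[1]);print("yaw",np.degrees(yaw))
ct=np.array([cx,cy]);Rz=np.array([[np.cos(yaw),-np.sin(yaw)],[np.sin(yaw),np.cos(yaw)]])
for n,m,z in(("blue",(abs(H-110)<14)&(S>130),.075),("yellow tape",(abs(H-27)<8)&(S>150)&(V>120),.035),("red",((H<6)|(H>174))&(S>150),.014),("wood",(abs(H-23)<6)&(S>60)&(V>140),.036),("can",(S<50)&(V>110),.062)):
    for q in blobs(roi&m,60):
        X=ray(c,q,z)[:,:2]*1000;L=(X-ct)@Rz
        print(n,len(q),"world",X.mean(0).round(),"box lo/hi",np.percentile(L,1,axis=0).round(),np.percentile(L,99,axis=0).round())
E
python3 meas.py top0.npz
python3 -c "
import cv2;a=cv2.imread('pics/top0.png')[120:280,200:412];b=cv2.imread('pics/side0.png')[180:330,150:300]
cv2.imwrite('pics/c0.png',cv2.resize(a,None,fx=3.7,fy=3.7,interpolation=3));cv2.imwrite('pics/c1.png',cv2.resize(b,None,fx=4,fy=4,interpolation=3))"
```

```text
lid white 567.0375366210938 -53.503631591796875 183.53424072265625 133.7660675048828 63.33501052856445 [566.11893048 -53.80723323]
yaw -26.664993
blue 518 world [642. -90.] box lo/hi [ 68. -49.] [98. 51.]
blue 332 world [615.  42.] box lo/hi [-35.  94.] [ 35. 121.]
blue 376 world [ 519. -150.] box lo/hi [ -35. -122.] [ 36. -94.]
blue 553 world [493. -17.] box lo/hi [-97. -50.] [-68.  50.]
red 386 world [398.  75.] box lo/hi [-252.   19.] [-163.   61.]
wood 431 world [666. 128.] box lo/hi [-26. 173.] [ 42. 240.]
wood 1600 world [ 543. -270.] box lo/hi [   5. -238.] [ 147. -171.]
can 4240 world [569. -55.] box lo/hi [-63. -91.] [69. 91.]
can 69 world [453.  17.] box lo/hi [-162.    0.] [-104.   22.]
can 666 world [ 396. -201.] box lo/hi [-118. -240.] [ -55. -177.]
```

View pics/c0.png

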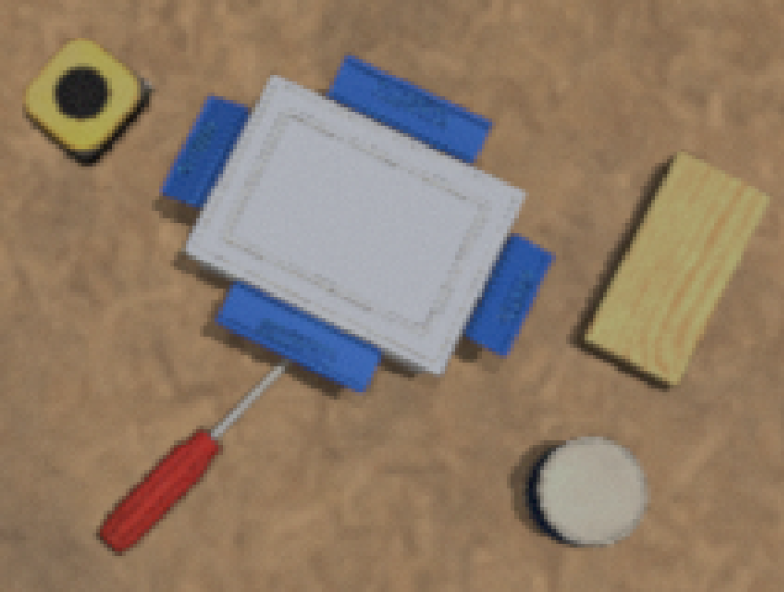

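View pics/c1.png

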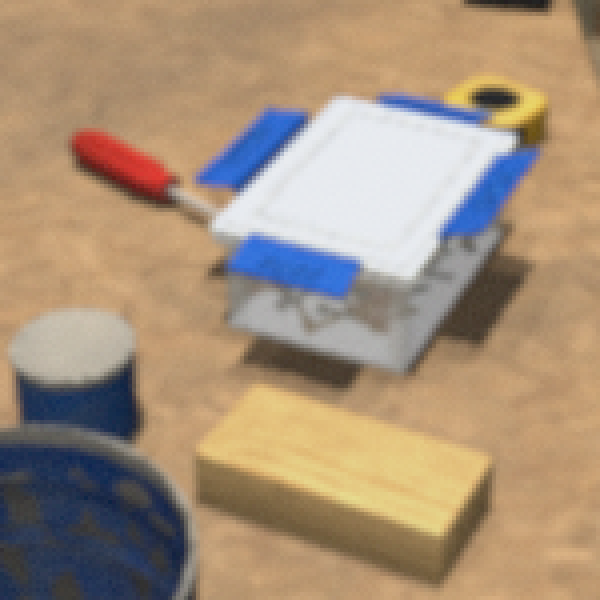

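The pictures show the lid's white rectangle centred near pixel (297,181) in the top view. The four blue clips stand roughly level at (311,150), (255,162), (338,198) and (280,210). The measured lid is 183x134 mm, which matches, and the box yaw is -26.7°. Next I'll work out tool-axis shifts.

```bash
cat > go.py <<'E'
# usage: go.py bx by z [bx by z ...] in box frame mm -> tool-axis shift from the measured pose, turn to box yaw
import sys,numpy as np
from bench import ctrl, read_camera, read_state
from scipy.spatial.transform import Rotation as Ro
s=read_state();R=Ro.from_euler('xyz',s["ee_rot"],degrees=True)
C=np.array([.567,-.0535,0]);B=Ro.from_euler('z',-26.7,degrees=True)
for q in np.array(sys.argv[1:],float).reshape(-1,3)/1000:
    X=C+B.apply(q);print("world",X.round(4),"shift",R.inv().apply(X-s["eef_pos"]).round(4))
print("turn",round(s["ee_rot"][2]+26.7,2),"tcp in box",(B.inv().apply(s["eef_pos"]-C)*1000).round(1),"F box",B.inv().apply(s["contact_force"]).round(1))
E
python3 go.py -180 -280 230  0 -122 130
```

```text
world [ 0.2804 -0.2228  0.23  ] shift [ 0.1852 -0.2428  0.0008]
world [ 0.5122 -0.1625  0.13  ] shift [ 0.4235 -0.2184  0.1008]
turn 47.09 tcp in box [-128.2 -581.   230.3] F box [0.1 0.2 0.5]
```

send_path(
  increments=[
    {"finger_gap":0, "x":0.03, "y":-0.04, "yaw":8},
    {"finger_gap":0, "x":0.06, "y":-0.08, "yaw":16},
    {"finger_gap":0, "x":0.09, "y":-0.12, "yaw":24},
    {"finger_gap":0, "x":0.12, "y":-0.16, "yaw":32},
    {"finger_gap":0, "x":0.15, "y":-0.20, "yaw":40},
    {"finger_gap":0, "x":0.185, "y":-0.235, "yaw":47.1},
    {"finger_gap":0, "x":0.225, "y":-0.235, "yaw":47.1},
    {"finger_gap":0, "x":0.27, "y":-0.23, "z":0.02, "yaw":47.1},
    {"finger_gap":0, "x":0.315, "y":-0.23, "z":0.04, "yaw":47.1},
    {"finger_gap":0, "x":0.36, "y":-0.225, "z":0.06, "yaw":47.1},
  ],
)

```text
time_s: 1.1
eef_pos: [0.4509, -0.1782, 0.1711]
ee_rot: [180.0, -0.0, -26.7]
contact_force: [-0.2, -0.6, -0.1]
finger_gap: -0.0
grasp_force: 0.0
```

```bash
python3 go.py 0 -122 130 0 -122 100
```

```text
world [ 0.5122 -0.1625  0.13  ] shift [ 0.0477 -0.0415  0.0411]
world [ 0.5122 -0.1625  0.1   ] shift [ 0.0476 -0.0415  0.0711]
turn 0.03 tcp in box [ -47.6 -163.6  171.1] F box [ 0.1 -0.6 -0.1]
```

send_path(
  increments=[
    {"finger_gap":0, "x":0.024, "y":-0.02, "z":0.02},
    {"finger_gap":0, "x":0.048, "y":-0.04, "z":0.04},
    {"finger_gap":0, "x":0.048, "y":-0.04, "z":0.06},
    {"finger_gap":0, "x":0.048, "y":-0.04, "z":0.075},
    {"finger_gap":0, "x":0.048, "y":-0.04, "z":0.085},
    {"finger_gap":0, "x":0.048, "y":-0.04, "z":0.095},
    {"finger_gap":0, "x":0.048, "y":-0.04, "z":0.105},
  ],
)

```text
time_s: 1.8
eef_pos: [0.5107, -0.1654, 0.0666]
ee_rot: [-180.0, -0.0, -26.7]
contact_force: [0.4, -0.4, 1.5]
finger_gap: -0.0002
grasp_force: 0.5
```

```bash
python3 go.py 0 -122 42
```

```text
world [ 0.5122 -0.1625  0.042 ] shift [-0.     -0.0032  0.0246]
turn -0.03 tcp in box [   0.  -125.2   66.6] F box [ 0.6 -0.2  1.5]
```

send_path(
  increments=[
    {"finger_gap":0, "y":-0.002, "z":0.006},
    {"finger_gap":0, "y":-0.002, "z":0.012},
    {"finger_gap":0, "y":-0.002, "z":0.018},
    {"finger_gap":0, "y":-0.002, "z":0.024},
    {"finger_gap":0, "y":-0.002, "z":0.024},
  ],
)

```text
time_s: 2.3
eef_pos: [0.5109, -0.1643, 0.0422]
ee_rot: [179.9, 0.0, -26.7]
contact_force: [0.1, -1.0, 2.8]
finger_gap: -0.0
grasp_force: 0.8
```

```bash
python3 go.py 0 -108 42; python3 - <<'E'
from bench import ctrl, read_camera, read_state
import cv2,numpy as np
for n in("top","side"):
    c=read_camera(n);np.savez(n+"1.npz",**c)
    if n=="side":cv2.imwrite("pics/s1.png",cv2.resize(c["color"][150:330,150:320],None,fx=3.3,fy=3.3,interpolation=3))
E
```

```text
world [ 0.5185 -0.15    0.042 ] shift [ 0.0003 -0.0162  0.0001]
turn -0.03 tcp in box [  -0.4 -124.2   42.2] F box [ 0.5 -0.8  2.8]
```

View pics/s1.png

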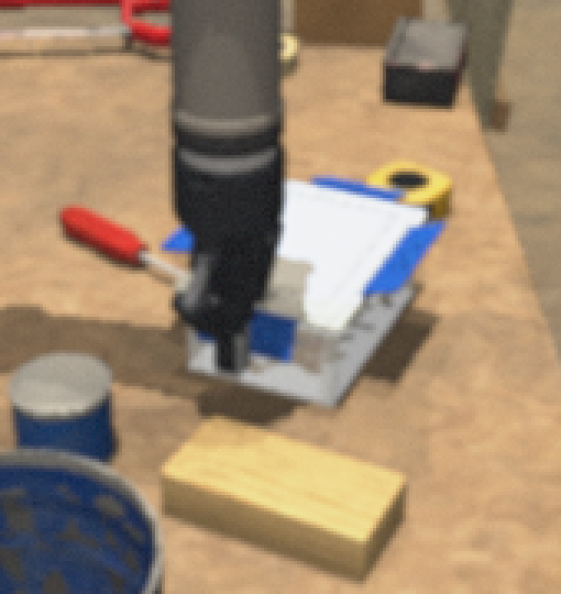

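The finger (around (232,345) in the crop) has pushed the right clip down to a steep angle. Now I'll press inward.

send_path(
  increments=[
    {"finger_gap":0, "y":-0.002},
    {"finger_gap":0, "y":-0.004},
    {"finger_gap":0, "y":-0.006},
    {"finger_gap":0, "y":-0.008},
    {"finger_gap":0, "y":-0.010},
  ],
)

```text
time_s: 2.9
eef_pos: [0.516, -0.1541, 0.0428]
ee_rot: [180.0, -0.0, -26.6]
contact_force: [-2.0, -4.6, 1.3]
finger_gap: -0.0004
grasp_force: 2.0
```

```bash
python3 go.py
```

```text
turn 0.05 tcp in box [  -0.3 -112.8   42.8] F box [ 0.3 -5.1  1.3]
```

send_path(
  increments=[
    {"finger_gap":0, "y":-0.0015},
    {"finger_gap":0, "y":-0.003},
    {"finger_gap":0, "y":-0.0045},
  ],
)

```text
time_s: 3.2
eef_pos: [0.516, -0.1541, 0.0428]
ee_rot: [179.7, 0.1, -26.8]
contact_force: [-5.8, -8.2, 3.7]
finger_gap: 0.0001
grasp_force: 4.8
```

```bash
python3 go.py
```

```text
turn -0.13 tcp in box [  -0.3 -112.8   42.8] F box [-1.5 -9.9  3.7]
```

send_path(
  increments=[
    {"finger_gap":0, "y":-0.0015},
    {"finger_gap":0, "y":0.008},
    {"finger_gap":0, "y":0.015, "z":-0.02},
    {"finger_gap":0, "y":0.015, "z":-0.06},
    {"finger_gap":0, "x":-0.03, "y":0.015, "z":-0.09},
    {"finger_gap":0, "x":-0.07, "y":0.025, "z":-0.09},
  ],
)

```text
time_s: 3.8
eef_pos: [0.4503, -0.1397, 0.1376]
ee_rot: [-179.7, -0.7, -26.5]
contact_force: [0.4, 0.1, 0.6]
finger_gap: -0.0001
grasp_force: 0.0
```

```bash
python3 go.py -95 0 110; python3 - <<'E'
from bench import ctrl, read_camera, read_state
import cv2,numpy as np
for n in("top","side"):
    c=read_camera(n);np.savez(n+"2.npz",**c)
    if n=="side":cv2.imwrite("pics/s2.png",cv2.resize(c["color"][150:330,150:320],None,fx=3.3,fy=3.3,interpolation=3))
E
```

```text
world [ 0.4821 -0.0108  0.11  ] shift [-0.0294 -0.1294  0.028 ]
turn 0.17 tcp in box [ -65.5 -129.5  137.6] F box [0.3 0.3 0.6]
```

View pics/s2.png

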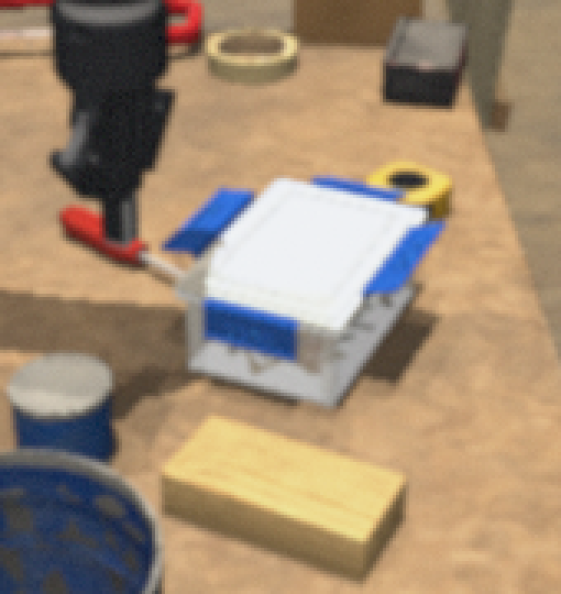

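The right clip (crop (250,330)) now lies flat along the wall and stays there. Front clip next.

```bash
python3 meas.py top2.npz | head -2
```

```text
lid white 566.8277587890625 -53.78816223144531 183.3975067138672 134.0838165283203 63.727088928222656 [568.29654375 -52.26672456]
yaw -26.272911
```

send_path(
  increments=[
    {"finger_gap":0, "x":-0.02, "y":-0.045},
    {"finger_gap":0, "x":-0.025, "y":-0.09},
    {"finger_gap":0, "x":-0.03, "y":-0.13},
    {"finger_gap":0, "x":-0.03, "y":-0.13, "z":0.03},
    {"finger_gap":0, "x":-0.03, "y":-0.13, "z":0.05},
    {"finger_gap":0, "x":-0.03, "y":-0.13, "z":0.06},
    {"finger_gap":0, "x":-0.03, "y":-0.13, "z":0.07},
  ],
)

```text
time_s: 4.6
eef_pos: [0.4767, -0.0111, 0.0625]
ee_rot: [-179.9, -0.1, -26.7]
contact_force: [1.0, -0.3, 2.9]
finger_gap: -0.0002
grasp_force: 0.8
```

```bash
python3 go.py -95 0 42
```

```text
world [ 0.4821 -0.0108  0.042 ] shift [ 0.0047 -0.0027  0.0206]
turn 0.02 tcp in box [-99.7  -2.7  62.5] F box [1.  0.2 2.9]
```

send_path(
  increments=[
    {"finger_gap":0, "x":0.002, "z":0.007},
    {"finger_gap":0, "x":0.004, "z":0.014},
    {"finger_gap":0, "x":0.004, "z":0.02},
    {"finger_gap":0, "x":0.006, "z":0.02},
    {"finger_gap":0, "x":0.008, "z":0.02},
    {"finger_gap":0, "x":0.010, "z":0.02},
  ],
)

```text
time_s: 5.2
eef_pos: [0.4848, -0.0165, 0.0427]
ee_rot: [180.0, -0.0, -26.7]
contact_force: [0.3, -0.2, 0.3]
finger_gap: 0.0001
grasp_force: 0.0
```

```bash
python3 go.py -85 0 42
```

```text
world [ 0.4911 -0.0153  0.042 ] shift [ 0.0051 -0.0039  0.0007]
turn -0.01 tcp in box [-90.1  -3.9  42.7] F box [ 0.3 -0.   0.3]
```

send_path(
  increments=[
    {"finger_gap":0, "x":0.002},
    {"finger_gap":0, "x":0.004},
  ],
)

```text
time_s: 5.4
eef_pos: [0.4873, -0.0175, 0.0429]
ee_rot: [180.0, 0.1, -26.7]
contact_force: [-5.7, 2.5, 4.4]
finger_gap: 0.0001
grasp_force: 2.9
```

```bash
python3 go.py -85 0 42
```

```text
world [ 0.4911 -0.0153  0.042 ] shift [ 0.0023 -0.0037  0.0009]
turn -0.01 tcp in box [-87.3  -3.7  42.9] F box [-6.3 -0.4  4.4]
```

send_path(
  increments=[
    {"finger_gap":0, "x":0.0015},
    {"finger_gap":0, "x":0.003},
    {"finger_gap":0, "x":0.003},
  ],
)

```text
time_s: 5.7
eef_pos: [0.4875, -0.0176, 0.0425]
ee_rot: [179.9, 0.4, -26.6]
contact_force: [-6.9, 3.7, 5.6]
finger_gap: -0.0003
grasp_force: 4.2
```

```bash
python3 go.py
```

```text
turn 0.06 tcp in box [-87.2  -3.6  42.5] F box [-7.9  0.2  5.6]
```

send_path(
  increments=[
    {"finger_gap":0, "x":-0.010},
    {"finger_gap":0, "x":-0.016, "z":-0.02},
    {"finger_gap":0, "x":-0.016, "y":-0.01, "z":-0.06},
    {"finger_gap":0, "x":-0.016, "y":-0.05, "z":-0.07},
    {"finger_gap":0, "x":0.01, "y":-0.09, "z":-0.07},
    {"finger_gap":0, "x":0.05, "y":-0.115, "z":-0.07},
    {"finger_gap":0, "x":0.086, "y":-0.123, "z":-0.07},
    {"finger_gap":0, "x":0.086, "y":-0.123, "z":-0.07},
  ],
)

```text
time_s: 6.5
eef_pos: [0.6284, 0.0491, 0.1122]
ee_rot: [-179.9, -0.3, -26.9]
contact_force: [-0.1, -1.1, -0.1]
finger_gap: 0.0004
grasp_force: 0.0
```

```bash
python3 go.py 0 122 42; python3 - <<'E'
from bench import ctrl, read_camera, read_state
import cv2,numpy as np
for n in("top","side"):
    c=read_camera(n);np.savez(n+"3.npz",**c)
    if n=="side":cv2.imwrite("pics/s3.png",cv2.resize(c["color"][150:330,150:320],None,fx=3.3,fy=3.3,interpolation=3))
E
```

```text
world [0.6218 0.0555 0.042 ] shift [-0.0091 -0.0026  0.0702]
turn -0.22 tcp in box [  8.7 119.3 112.2] F box [ 0.4 -1.1 -0.1]
```

View pics/s3.png

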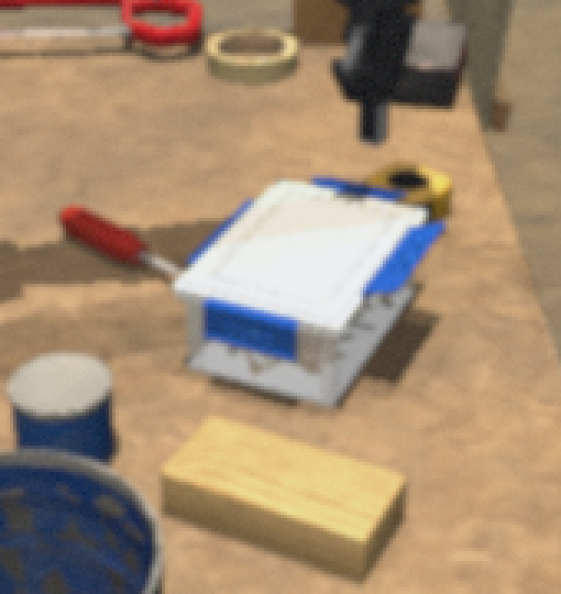

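The front clip shows only a thin blue strip at crop (220,230), so it is down. Left clip next.

send_path(
  increments=[
    {"finger_gap":0, "x":-0.009, "y":-0.004, "z":0.015},
    {"finger_gap":0, "x":-0.009, "y":-0.004, "z":0.03},
    {"finger_gap":0, "x":-0.009, "y":-0.004, "z":0.04},
    {"finger_gap":0, "x":-0.009, "y":-0.004, "z":0.05},
    {"finger_gap":0, "x":-0.009, "y":-0.004, "z":0.06},
    {"finger_gap":0, "x":-0.009, "y":-0.004, "z":0.07},
    {"finger_gap":0, "x":-0.009, "y":-0.002, "z":0.07},
  ],
)

```text
time_s: 7.3
eef_pos: [0.6154, 0.057, 0.0414]
ee_rot: [179.9, 0.1, -26.7]
contact_force: [0.2, -0.5, 0.7]
finger_gap: 0.0001
grasp_force: 0.2
```

```bash
python3 go.py 0 113 42
```

```text
world [0.6178 0.0475 0.042 ] shift [ 0.0064  0.0075 -0.0006]
turn -0.04 tcp in box [ -6.4 120.5  41.4] F box [ 0.4 -0.3  0.7]
```

send_path(
  increments=[
    {"finger_gap":0, "y":0.002},
    {"finger_gap":0, "y":0.004},
    {"finger_gap":0, "y":0.006},
    {"finger_gap":0, "y":0.008},
  ],
)

```text
time_s: 7.7
eef_pos: [0.6129, 0.0512, 0.043]
ee_rot: [-179.9, -0.0, -26.7]
contact_force: [2.7, 3.1, -3.1]
finger_gap: 0.0001
grasp_force: 1.8
```

```bash
python3 go.py 0 113 42
```

```text
world [0.6178 0.0475 0.042 ] shift [0.006  0.0011 0.001 ]
turn -0.0 tcp in box [ -6.  114.1  43. ] F box [ 1.   4.  -3.1]
```

send_path(
  increments=[
    {"finger_gap":0, "y":0.0015},
    {"finger_gap":0, "y":0.003},
    {"finger_gap":0, "y":0.0045},
    {"finger_gap":0, "y":0.0045},
  ],
)

```text
time_s: 8.1
eef_pos: [0.6124, 0.0513, 0.0431]
ee_rot: [-179.5, -0.1, -26.5]
contact_force: [4.7, 6.4, -5.2]
finger_gap: -0.0002
grasp_force: 4.0
```

```bash
python3 go.py
```

```text
turn 0.15 tcp in box [ -6.6 114.   43.1] F box [ 1.4  7.8 -5.2]
```

send_path(
  increments=[
    {"finger_gap":0},
    {"finger_gap":0, "y":-0.01},
    {"finger_gap":0, "y":-0.015, "z":-0.02},
    {"finger_gap":0, "y":-0.015, "z":-0.065},
    {"finger_gap":0, "x":0.03, "y":-0.015, "z":-0.075},
    {"finger_gap":0, "x":0.07, "y":0.01, "z":-0.075},
    {"finger_gap":0, "x":0.104, "y":0.05, "z":-0.075},
    {"finger_gap":0, "x":0.104, "y":0.09, "z":-0.075},
    {"finger_gap":0, "x":0.104, "y":0.113, "z":-0.075},
    {"finger_gap":0, "x":0.104, "y":0.113, "z":-0.075},
  ],
)

```text
time_s: 9.1
eef_pos: [0.6501, -0.1096, 0.1173]
ee_rot: [179.6, 0.0, -27.3]
contact_force: [-0.6, -0.7, -0.7]
finger_gap: -0.0003
grasp_force: 0.0
```

```bash
python3 go.py 96 0 42; python3 - <<'E'
from bench import ctrl, read_camera, read_state
import numpy as np
c=read_camera("top");np.savez("top4.npz",**c)
E
python3 meas.py top4.npz
```

```text
world [ 0.6528 -0.0966  0.042 ] shift [-0.0036 -0.0132  0.0752]
turn -0.56 tcp in box [ 99.5 -12.7 117.3] F box [-0.2 -0.9 -0.7]
lid white 566.2217407226562 -53.423133850097656 183.35389709472656 133.3215789794922 63.69259262084961 [565.43670417 -52.05165282]
yaw -26.307423
blue 495 world [641. -90.] box lo/hi [ 70. -49.] [98. 51.]
blue 77 world [609.  32.] box lo/hi [-36.  93.] [35. 98.]
blue 64 world [ 518. -136.] box lo/hi [-35. -99.] [ 20. -93.]
blue 210 world [501. -22.] box lo/hi [-78. -49.] [-67.  49.]
red 375 world [399.  76.] box lo/hi [-251.   21.] [-161.   64.]
wood 454 world [666. 127.] box lo/hi [-25. 173.] [ 44. 240.]
wood 106 world [ 584. -319.] box lo/hi [ 111. -240.] [ 147. -214.]
can 3817 world [ 603. -237.] box lo/hi [  14. -241.] [212. -57.]
can 4152 world [568. -53.] box lo/hi [-63. -90.] [69. 91.]
can 70 world [459.  13.] box lo/hi [-160.   -2.] [-84.  24.]
can 2592 world [ 409. -264.] box lo/hi [-114. -325.] [  17. -189.]
```

send_path(
  increments=[
    {"finger_gap":0, "x":-0.003, "y":-0.013, "z":0.02},
    {"finger_gap":0, "x":-0.003, "y":-0.013, "z":0.035},
    {"finger_gap":0, "x":-0.003, "y":-0.013, "z":0.045},
    {"finger_gap":0, "x":-0.003, "y":-0.013, "z":0.055},
    {"finger_gap":0, "x":-0.003, "y":-0.013, "z":0.065},
    {"finger_gap":0, "x":-0.003, "y":-0.013, "z":0.075},
    {"finger_gap":0, "x":-0.005, "y":-0.013, "z":0.075},
  ],
)

```text
time_s: 9.85
eef_pos: [0.6527, -0.0882, 0.0406]
ee_rot: [179.9, 0.1, -26.8]
contact_force: [-0.6, -0.8, 0.2]
finger_gap: -0.0
grasp_force: 0.0
```

```bash
python3 go.py 88 0 42
```

```text
world [ 0.6456 -0.093   0.042 ] shift [-0.0042  0.0075 -0.0014]
turn -0.06 tcp in box [92.2  7.5 40.6] F box [-0.2 -1.   0.2]
```

send_path(
  increments=[
    {"finger_gap":0, "x":-0.002},
    {"finger_gap":0, "x":-0.004},
    {"finger_gap":0, "x":-0.006},
  ],
)

```text
time_s: 10.15
eef_pos: [0.6489, -0.0849, 0.0431]
ee_rot: [-180.0, -0.1, -26.7]
contact_force: [3.9, -1.5, -3.3]
finger_gap: -0.0002
grasp_force: 1.8
```

```bash
python3 go.py 87 0 42
```

```text
world [ 0.6447 -0.0926  0.042 ] shift [-0.0003  0.0087  0.0011]
turn -0.0 tcp in box [87.3  8.7 43.1] F box [ 4.2  0.5 -3.3]
```

send_path(
  increments=[
    {"finger_gap":0, "x":-0.0015},
    {"finger_gap":0, "x":-0.003},
    {"finger_gap":0, "x":-0.0045},
    {"finger_gap":0, "x":-0.0045},
  ],
)

```text
time_s: 10.55
eef_pos: [0.6486, -0.0849, 0.0437]
ee_rot: [-179.9, -0.6, -26.8]
contact_force: [7.4, -2.2, -5.8]
finger_gap: 0.0002
grasp_force: 4.4
```

```bash
python3 go.py
```

```text
turn -0.09 tcp in box [87.   8.6 43.7] F box [ 7.6  1.4 -5.8]
```

send_path(
  increments=[
    {"finger_gap":0, "x":0.008},
    {"finger_gap":0, "x":0.015, "z":-0.02},
    {"finger_gap":0, "x":0.015, "z":-0.065},
    {"finger_gap":0, "x":0.015, "z":-0.115},
    {"finger_gap":0, "x":0.01, "y":0.04, "z":-0.15},
    {"finger_gap":0, "x":-0.03, "y":0.08, "z":-0.17},
    {"finger_gap":0, "x":-0.07, "y":0.12, "z":-0.17},
    {"finger_gap":0, "x":-0.11, "y":0.15, "z":-0.17},
    {"finger_gap":0, "x":-0.15, "y":0.19, "z":-0.17},
    {"finger_gap":0, "x":-0.15, "y":0.19, "z":-0.17},
  ],
)

```text
time_s: 11.55
eef_pos: [0.42, -0.1861, 0.2127]
ee_rot: [179.9, 0.2, -26.9]
contact_force: [0.1, -0.5, -0.3]
finger_gap: -0.0002
grasp_force: 0.0
```

```bash
python3 - <<'E'
from bench import ctrl, read_camera, read_state
import cv2,numpy as np
a=[]
for n,r in(("top",np.s_[120:280,200:412]),("side",np.s_[180:340,150:310])):
    c=read_camera(n);np.savez(n+"5.npz",**c);a.append(cv2.resize(c["color"][r],None,fx=2.1,fy=2.1,interpolation=3))
cv2.imwrite("pics/e.png",np.hstack(a))
E
python3 meas.py top5.npz
```

```text
lid white 570.242431640625 -55.43372344970703 183.6381378173828 141.5995330810547 63.85871505737305 [566.10000165 -53.80416815]
yaw -26.141294
blue 101 world [630. -85.] box lo/hi [ 64. -49.] [70. 49.]
blue 78 world [609.  32.] box lo/hi [-40.  93.] [31. 98.]
blue 80 world [ 524. -139.] box lo/hi [-40. -99.] [ 31. -93.]
blue 214 world [501. -22.] box lo/hi [-83. -49.] [-71.  50.]
red 377 world [399.  76.] box lo/hi [-255.   22.] [-166.   64.]
wood 450 world [666. 127.] box lo/hi [-29. 173.] [ 40. 239.]
wood 1251 world [ 553. -268.] box lo/hi [   2. -235.] [ 141. -169.]
can 4211 world [569. -55.] box lo/hi [-67. -90.] [65. 91.]
can 91 world [464.   8.] box lo/hi [-164.   -4.] [-87.  24.]
can 221 world [ 424. -313.] box lo/hi [ -57. -310.] [  40. -281.]
can 490 world [ 390. -202.] box lo/hi [-124. -239.] [ -63. -177.]
```

View pics/e.png

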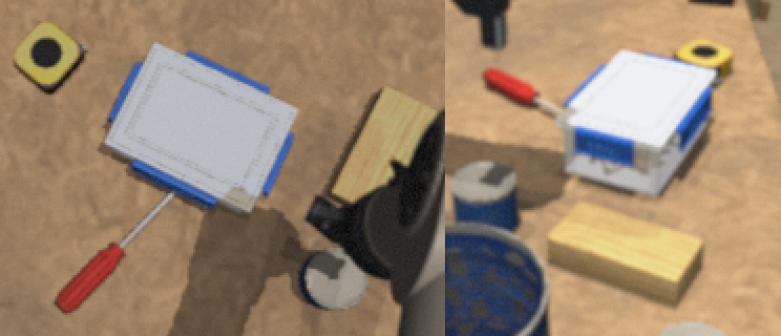

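All four clips now show as equal thin strips close against the sides in the final picture. The box and the four objects are where they were, and the arm is clear.

```bash
python3 -c "
from bench import ctrl, read_camera, read_state
print(ctrl.finish_job())"
```

```text
the job is handed in; nothing more can be done
None
```

I pressed all four clips shut, and the camera shows each flat against its side, with the box and the objects round it still in place; the job was handed in about 12 s into the 58 s limit, with no verdict returned.

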